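# Take up the end float of a jar mill roller

### The arm

A 6-joint arm with a two-finger parallel gripper is mounted at the origin on the work surface. World frame = base frame: x ahead of the robot, y to its left, z up, the work surface at z = 0. Lengths are in m, angles in rad, forces in N, time in s.
With the tool pointing down it reaches from about 0.275 to 0.975 m from the base axis. Payload 8.4 kg.
Tool frame: the origin (TCP) lies at the centre of the arm's flange, where the gripper is bolted on; the fingertips stand 190 mm ahead of it and the grasp point (between the pads) lies 171 mm ahead of it; z points along the fingers, y is the line along which they close (so a half turn about z gives the same grasp; the last joint's range is limited). The gripper opens to 92 mm and grips with 3 to 60 N. Pads are 20 mm wide; open, the fingers measure 128 mm over their backs; the gripper's body (75 mm by 189 mm) begins 69 mm behind the grasp point.
Start: joints at [-1.146, 0.353, 1.633, -0, 1.155, -0.002], TCP at [0.259, -0.569, 0.405] pointing down, gripper open.
Joint ranges: [-2.63, 2.63], [-0.92, 2.1], [0.06, 2.66], [-1.3, 4.44], [0, 2.69], [-3.02, 3.02]. Speed limits (rad/s): [2.22, 2.22, 2.79, 3.14, 3.14, 3.14].

### API

Orientations are given as a unit quaternion [w, x, y, z].
In Python, from workcell import arm gives the robot as it stands. The module is installed in compiled form; this text tells all that it offers.
- The arm moves only by the tool jog_arm, never from a script. Its argument "deltas" is text: rows parted by semicolons, each of 7 numbers parted by spaces: the shift along the tool's x, y, z in cm, then the turn, a rotation vector about the tool's x, y, z in rad, then the closure, from 0 (fully open) to 1 (shut). In form: dx dy dz wx wy wz grip; .... A call has exactly 5 rows; each row shifts and turns the commanded pose from where the row before left it, along the tool's axes as they then stand; what a row does not reach is not made up. A row lasts 1/8 s, in which the tool goes at most 62.5 mm and 10.7 degrees, less where a joint would pass 70% of its speed; a pose out of reach is approached as far as the arm can. A call is refused whole if a number of a shift passes 6.25 or a number of a turn 0.188, either way. A call with a gripper value outside its range is refused whole. The fingers move at their own pace and stop on an object; "squeeze" is the grip in N (left out, the last holds). Time passes only in rows, so rows that do not move let the fingers close, or fill a call up. It gives the time, the measured TCP pose, the force, the opening and the grip force at its end, in the units of the state.
- arm.state(): the state, without advancing time (a new reading comes with each control period).
- arm.get_image(name): name is "scene" or "top" or "wrist"; returns the picture (384x512x3 uint8, blue, green, red); there is no depth.
- arm.camera_model(name): a dict with "fovy" (degrees; the focal length in pixels is half the picture's height over the tangent of half this angle, whatever the lens; pixels are square), "cx", "cy" (the principal point, pixels), "cam_to_world" (4x4, takes a point from camera to world coordinates). Camera axes: x right, y down, z forward; pixel columns grow to the right and rows downward; lengths in m; the calibration is good to about 2 mm. A picture is of the moment at which its call begins: read the wrist's pose just before it. camera_model takes no time and is no camera call; for the wrist camera it gives the pose at the moment of the call.
- arm.close_job(): hands the job in; it is judged then, once.
Trained networks look in the newest picture that a camera, given by its name, has taken for a name from the list of things; names that differ only in an ending like _2 or _b are one class to them, and where a whole thing is asked for, a point or a joint stands for the part that bears it (a point fixed in the world has none). Each returns a list of dicts, best first, with "confidence" (0 to 1); they miss things now and then, are a little off and sometimes report something else, mostly with a low value. They report only what shows in the picture. A call takes as long as a camera call. They do not tell look-alikes from the thing itself.
- arm.spot_in(camera, thing): "box" ([left, top, right, bottom] in pixels, round what is visible of it).
- arm.trace(camera, thing): "region" (384x512 bool, what is visible of it) and "box" ([left, top, right, bottom] in pixels, round what is visible of it).
The state is a dict: "clock": time; "q": joint angles; "qvel": joint speeds; "tau": joint torques, N m; "ee_pos": TCP position; "tcp_rot": TCP orientation; "force": force on the tool from outside, world axes, zero at the start; "moment": the same for the moment, N m; "finger_gap": finger opening in m; "finger_force": force on a finger pad.
Only numpy, scipy, OpenCV 4.12 (cv2) and the standard library are available. Lean on these libraries where they do the work, as an engineer would, in place of code of your own. Each camera call takes 0.05 s, during which the arm holds its last target. There are 200 camera calls.

### The job

Check the jar mill's two roller shafts for end float by their black knobs, the left-hand shaft (the robot's left) first and then the right-hand one: push the shaft in until it stops, then pull it out until it stops. One shaft has far more float than the other: with that one drawn out, put the U-shaped aluminium spacer from the wooden rack down astride its bare neck, between the bearing block and the knob's collar, until it sits on the shaft, then push the knob in so that the spacer is held snugly, and let go. Leave the pots, the bowl and the brush where they are.

Things in the scene. Friction and masses are not known exactly. Their poses are not given: they have to be found in the camera images.
- mill: blue jar mill, fixed: base plate 310 x 290 mm, 20 mm thick, carrying both roller units, with a drive housing (150 mm high) at its far end. Origin on the table under the base, +x along the shafts away from the knobs, +y to the robot's left; the roller units stand 85 mm either side of its x axis. One shaft has about 20 mm of float, so the spacer fits its neck; the other about 6 mm, too little
- bearing_1: one of the mill's two roller units, fixed on the mill's base, the two look alike and may stand left or right: two grey bearing blocks (26 x 60 x 105 mm) with a black rubber roller, 50 mm in diameter, between them. Origin under the unit on the base plate, 20 mm above the table; +x points along the shaft away from the knob, shaft axis 80 mm above the origin, block tops 105 mm above it
- bearing_2: one of the mill's two roller units, fixed on the mill's base, the two look alike and may stand left or right: two grey bearing blocks (26 x 60 x 105 mm) with a black rubber roller, 50 mm in diameter, between them. Origin under the unit on the base plate, 20 mm above the table; +x points along the shaft away from the knob, shaft axis 80 mm above the origin, block tops 105 mm above it
- shaft_1 (a joint): how far the roller shaft in bearing_1 is drawn out of its inner stop towards its knob, m: 0 = pushed fully in, grows as the knob is pulled out, up to its outer stop; slides only (does not turn), stays where left, drag about 2.5 N, inner and outer stops are firm and hidden inside the bearings; starts somewhere between its stops
- shaft_2 (a joint): how far the roller shaft in bearing_2 is drawn out of its inner stop towards its knob, m: 0 = pushed fully in, grows as the knob is pulled out, up to its outer stop; slides only (does not turn), stays where left, drag about 2.5 N, inner and outer stops are firm and hidden inside the bearings; starts somewhere between its stops
- knob_1 (a point): point on the axis of shaft_1's black knob, moves with it; +x is along the shaft into the mill, z up. The knob is a plain cylinder 32 mm in diameter, 60 mm long; this point is 15 mm inside its outer (free) end, 45 mm from its inner end, 100 mm above the table. Inwards of the knob comes a steel collar 44 mm in diameter, 8 mm thick, then the bare 20 mm shaft neck
- knob_2 (a point): point on the axis of shaft_2's black knob, moves with it; +x is along the shaft into the mill, z up. The knob is a plain cylinder 32 mm in diameter, 60 mm long; this point is 15 mm inside its outer (free) end, 45 mm from its inner end, 100 mm above the table. Inwards of the knob comes a steel collar 44 mm in diameter, 8 mm thick, then the bare 20 mm shaft neck
- neck_1 (a point): point on the shaft axis in the outer face of the front bearing block of bearing_1 (fixed), 100 mm above the table; +x along the shaft into the mill, y across it, z up. The bare neck is between here and the collar, whose face stands 2 mm off this face when shaft_1 is fully in, and 2 mm plus the joint value otherwise
- neck_2 (a point): point on the shaft axis in the outer face of the front bearing block of bearing_2 (fixed), 100 mm above the table; +x along the shaft into the mill, y across it, z up. The bare neck is between here and the collar, whose face stands 2 mm off this face when shaft_2 is fully in, and 2 mm plus the joint value otherwise
- spacer: loose aluminium U-shaped spacer, about 0.16 kg, standing upright in the rack: 14 mm thick (its x), 60 mm wide (y), 108 mm high, open downwards. Two legs 17.5 mm wide beside a slot 25 mm wide, 62 mm high; a bridge 60 mm wide from 62 to 76 mm up; a grip tab 30 mm wide from 76 to 108 mm up. Origin between the feet of the legs, z up. Same when turned half round
- crown (a point): top of the spacer's slot, midway through its thickness, 62 mm above the spacer's origin and axes as the spacer; lies 10 mm above the shaft axis when the spacer sits on the neck
- rack: fixed wooden rack 90 x 110 mm, 36 mm high, with one groove 18 mm wide along its y and 24 mm deep, in which the spacer stands. Origin under its centre on the table
- vase: bystander: white and blue vase 132 mm in diameter, 150 mm high, origin under its foot
- mill_jar: bystander: white lidded mill jar 110 mm in diameter, 150 mm high, origin under its foot
- glaze_bowl: bystander: terracotta bowl 100 mm in diameter, 50 mm high, origin under its foot
- brush: bystander: brush 180 mm long lying on the table
Things that resemble listed ones, but are neither listed nor needed, are in the scene too. There is more than one size of the spacer; the one meant has the size given above.

How it is judged:
On the way, in this order (a step that is already met when the one before it is completed fails the run):
1. the left-hand shaft is pushed in to its inner stop (within 1.3 mm) (((y of bearing_1 in the frame of mill above 0 m and value of joint shaft_1 below 0.0013 m) or (y of bearing_2 in the frame of mill above 0 m and value of joint shaft_2 below 0.0013 m))), for 0.1 s.
2. then the left-hand shaft is pulled out to its outer stop (within 1.3 mm) (((y of bearing_1 in the frame of mill above 0 m and value of joint shaft_1 above 0.0187 m) or (y of bearing_2 in the frame of mill above 0 m and value of joint shaft_2 above 0.0047 m))), for 0.1 s.
3. then the right-hand shaft is pushed in to its inner stop (within 1.3 mm) (((y of bearing_1 in the frame of mill below 0 m and value of joint shaft_1 below 0.0013 m) or (y of bearing_2 in the frame of mill below 0 m and value of joint shaft_2 below 0.0013 m))), for 0.1 s.
4. then the right-hand shaft is pulled out to its outer stop (within 1.3 mm) (((y of bearing_1 in the frame of mill below 0 m and value of joint shaft_1 above 0.0187 m) or (y of bearing_2 in the frame of mill below 0 m and value of joint shaft_2 above 0.0047 m))), for 0.1 s.
At the end, for the whole second after the job is handed in: Spacer at rest, upright (0.12 rad) astride the neck of the shaft with more float: crown 7 to 13.5 mm above its axis, within 6 mm sideways, 4 to 11 mm out from the bearing face; that shaft pushed in against it (joint 10.5 to 13.8 mm; contact at 12). Other shaft anywhere (((x of crown in the frame of neck_1 between -0.011 and -0.004 m and y of crown in the frame of neck_1 between -0.006 and 0.006 m and z of crown in the frame of neck_1 between 0.007 and 0.0135 m and value of joint shaft_1 between 0.0105 and 0.0138 m) or (x of crown in the frame of neck_2 between -0.011 and -0.004 m and y of crown in the frame of neck_2 between -0.006 and 0.006 m and z of crown in the frame of neck_2 between 0.007 and 0.0135 m and value of joint shaft_2 between 0.0105 and 0.0138 m)) and angle between spacer's own z axis and vertical below 0.12 rad and linear speed of spacer below 0.01 m/s); the robot touches nothing.
It fails at once if a vase is moved more than 30 mm (distance of vase from where it was at the start of the episode above 0.03 m).
It fails at once if a mill jar is moved more than 30 mm (distance of mill_jar from where it was at the start of the episode above 0.03 m).
It fails at once if a glaze bowl is moved more than 30 mm (distance of glaze_bowl from where it was at the start of the episode above 0.03 m).
It fails at once if a brush is moved more than 30 mm (distance of brush from where it was at the start of the episode above 0.03 m).
It also fails if it takes over 67 s, if anything falls off the work surface, if the arm or the gripper's body presses on something with over 40 N, if the wrist force passes 120 N, or if a joint passes its speed limit or range.

## Working session

There is one attempt and no reset: what is moved stays moved. The work goes in short steps, Python scripts to look and compute and a tool call to move; the robot and the scene stay as the last step left them, time stands still between calls to the robot, and variables do not carry over. Pictures are saved under pics/ and viewed, at most 10 in all, crops included, and the job is handed in when it is done.

Besides the shell and the picture viewer there is one more tool, called as name(argument=value, ...), one argument or row to a line, values as JSON. jog_arm: Moves the arm, as the interface text tells. Its arguments: {"type":"object","properties":{"deltas":{"type":"string"},"squeeze":{"type":"number"}},"required":["deltas"]}

```bash
mkdir -p pics; cat > h.py <<'E'
import numpy as np, cv2
from workcell import arm
def ray(cam,uv,M=None):
    m=M or arm.camera_model(cam); f=192/np.tan(np.radians(m["fovy"])/2)
    T=np.array(m["cam_to_world"]); d=T[:3,:3]@np.array([(uv[0]-m["cx"])/f,(uv[1]-m["cy"])/f,1.])
    return T[:3,3],d
def onz(cam,uv,z,M=None):
    o,d=ray(cam,uv,M); return o+d*(z-o[2])/d[2]
def proj(cam,P,M=None):
    m=M or arm.camera_model(cam); f=192/np.tan(np.radians(m["fovy"])/2)
    T=np.array(m["cam_to_world"]); p=T[:3,:3].T@(np.array(P,float)-T[:3,3])
    return np.array([m["cx"]+f*p[0]/p[2],m["cy"]+f*p[1]/p[2]])
E
python3 - <<'E'
from h import *
np.set_printoptions(precision=4,suppress=True)
ims=[]
for c in ("scene","top"):
    im=arm.get_image(c); cv2.imwrite(f"pics/{c}0.png",cv2.resize(im,(800,600))); 
    m=arm.camera_model(c); print(c,m["fovy"],m["cx"],m["cy"],np.array(m["cam_to_world"]).tolist())
    for t in ("mill","bearing_1","knob_1","spacer","rack","vase","mill_jar","glaze_bowl","brush"):
        for r in arm.spot_in(c,t)[:4]: print(t,np.round(r["box"]),round(r["confidence"],2))
s=arm.state(); print(s["clock"],s["ee_pos"],s["tcp_rot"])
E
```

```text
scene 42.78987210942049 248.0366707163246 193.1120846220166 [[-0.22964675563409134, 0.7895023912888021, -0.5691645998970766, 1.359644279004763], [0.9732740301656597, 0.1861815341240987, -0.13443994405046256, 0.21609707012511273], [-0.00017271893460645677, -0.5848268209482702, -0.8111581594656553, 1.300667533669122], [0.0, 0.0, 0.0, 1.0]]
mill [136. 202. 264. 306.] 0.71
bearing_1 [216. 173. 258. 259.] 0.92
bearing_1 [159. 168. 202. 248.] 0.63
knob_1 [229. 176. 257. 244.] 0.93
knob_1 [166. 166. 203. 230.] 0.83
spacer [330. 197. 352. 220.] 0.65
spacer [324. 155. 340. 197.] 0.62
spacer [355. 181. 367. 202.] 0.51
rack [321. 206. 360. 236.] 0.67
vase [305. 242. 351. 295.] 0.73
mill_jar [ 73. 163. 115. 218.] 0.82
mill_jar [157. 171. 205. 245.] 0.18
glaze_bowl [115. 149. 149. 176.] 0.79
brush [374. 230. 392. 285.] 0.72
brush [304. 245. 351. 294.] 0.63
top 47.371330606694286 256.08868914416365 186.21759975609288 [[-0.002439452491518297, -0.9975974255047213, 0.06923457010694554, 0.42549270651231763], [-0.9998477213108138, 0.001236885258561927, -0.01740701882661898, 0.007970171766321412], [0.01727956194799915, -0.0692664907528098, -0.9974485299992557, 1.4124085375309912], [0.0, 0.0, 0.0, 1.0]]
mill [228.  81. 329. 193.] 0.82
bearing_1 [291. 114. 315. 204.] 0.66
bearing_1 [237. 113. 262. 206.] 0.6
knob_1 [296. 125. 312. 202.] 0.93
knob_1 [241. 123. 258. 206.] 0.69
spacer [146. 192. 166. 200.] 0.7
spacer [165. 230. 180. 258.] 0.6
spacer [132. 227. 149. 242.] 0.48
spacer [229.  79. 329. 191.] 0.24
rack [136. 181. 176. 217.] 0.91
vase [135. 109. 179. 150.] 0.69
vase [297. 122. 316. 202.] 0.22
mill_jar [376. 143. 424. 183.] 0.95
glaze_bowl [365. 201. 400. 232.] 0.75
brush [105. 140. 124. 196.] 0.65
1.0 [ 0.2587 -0.5689  0.4047] [-0.      0.9773  0.2118 -0.    ]
```

View pics/scene0.png

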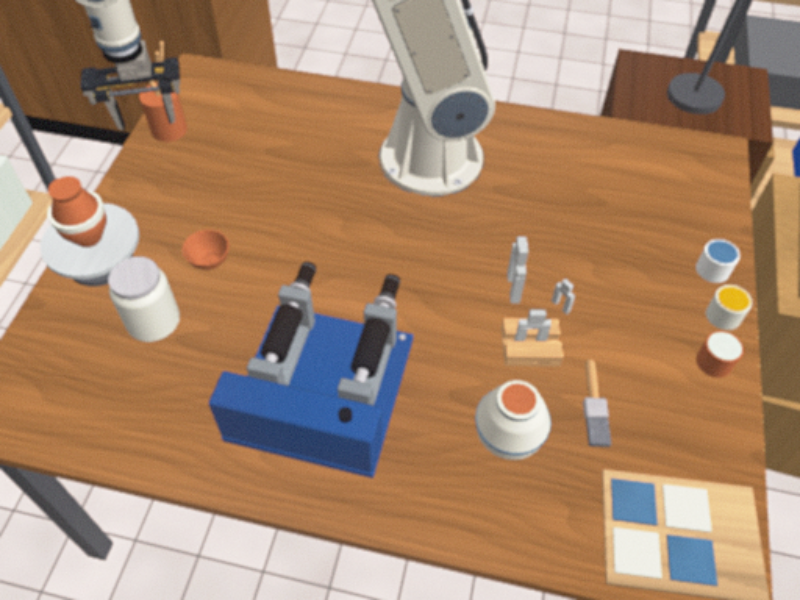

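View pics/top0.png

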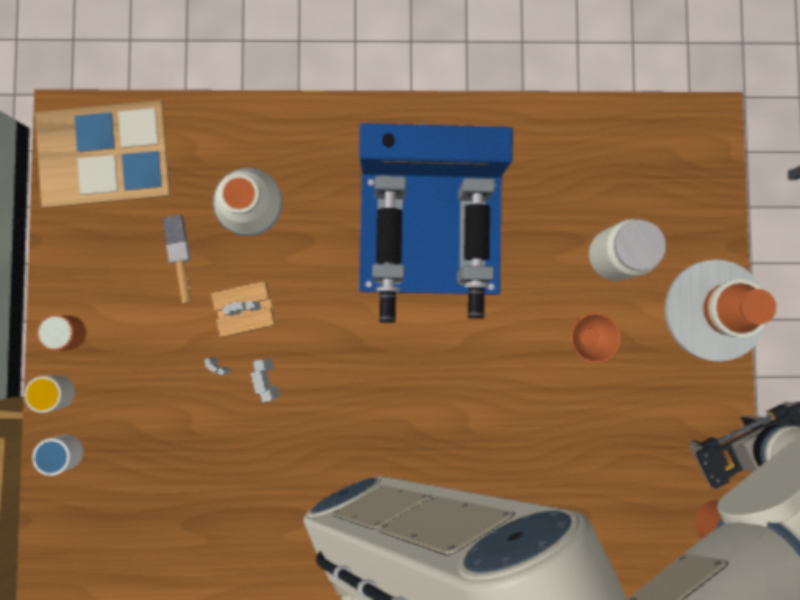

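The two shots show the mill nearly aligned with world axes: knobs in top (800-scale) at (387,305) left and (476,302) right. The rack with the wanted spacer is at (240,308), and the other spacers stand loose at (216,366) and (263,380).

```bash
python3 - <<'E'
from h import *
np.set_printoptions(precision=4,suppress=True)
im=arm.get_image("top"); M=arm.camera_model("top")
for t in ("knob_1","spacer","rack","mill"):
    for r in arm.trace("top",t)[:2 if t=="knob_1" else 3]:
        R=r["region"].astype(np.uint8); b=r["box"]; ys,xs=np.nonzero(R)
        rect=cv2.minAreaRect(np.c_[xs,ys].astype(np.float32))
        print(t,round(r["confidence"],2),np.round(b,1),R.sum(),"rect",np.round(rect[0],1),np.round(rect[1],1),round(rect[2],1))
        if t=="knob_1":
            rows=np.unique(ys); pts=[(xs[ys==v].mean(),v) for v in rows]
            for p in (pts[4],pts[len(pts)//2],pts[-4],pts[-1]): print("   ",np.round(p,1),onz("top",p,.1,M))
        if t in("rack","spacer"):
            z={"rack":.036,"spacer":.1}[t]
            print("   ",[onz("top",p,z,M)[:2].round(4) for p in cv2.boxPoints(rect)],onz("top",rect[0],z,M))
a=cv2.resize(im[110:212,225:325],None,fx=5.8,fy=5.8,interpolation=cv2.INTER_CUBIC)
cv2.imwrite("pics/k1.png",a)
b=cv2.resize(im[172:222,128:184],None,fx=11,fy=11,interpolation=cv2.INTER_CUBIC)
cv2.imwrite("pics/s1.png",b)
E
```

```text
knob_1 0.65 [295.8 123.5 315.  203.1] 941 rect [305.5 163. ] [80. 17.] 90.0
    [306. 127.] [ 0.6969 -0.1672  0.1   ]
    [305.5 159. ] [ 0.5989 -0.1646  0.1   ]
    [304.5 200. ] [ 0.4749 -0.1603  0.1   ]
    [304.5 203. ] [ 0.4659 -0.1603  0.1   ]
knob_1 0.61 [242.8 122.6 258.9 207.2] 935 rect [249.  164.5] [83. 16.] 90.0
    [249.5 127. ] [0.6967 0.0046 0.1   ]
    [249. 160.] [0.5959 0.0063 0.1   ]
    [248. 203.] [0.4662 0.0094 0.1   ]
    [247.5 206. ] [0.4572 0.0109 0.1   ]
spacer 0.72 [143.5 193.5 166.9 199.5] 182 rect [154.9 196.6] [ 8.2 24.5] 81.9
    [array([0.4929, 0.3256]), array([0.5032, 0.2536]), array([0.4788, 0.2499]), array([0.4686, 0.3218])] [0.4859 0.2878 0.1   ]
spacer 0.55 [131.  226.7 147.8 239. ] 89 rect [138.4 234.7] [14.5  6.7] 40.6
    [array([0.3793, 0.3577]), array([0.3944, 0.345 ]), array([0.3663, 0.312 ]), array([0.3513, 0.3247])] [0.3728 0.3348 0.1   ]
spacer 0.52 [163.9 232.  176.7 257.2] 251 rect [168.8 243.3] [25.1 14. ] 79.4
    [array([0.3799, 0.2723]), array([0.3874, 0.2316]), array([0.3145, 0.2171]), array([0.3071, 0.2577])] [0.3472 0.2447 0.1   ]
rack 0.74 [136.1 180.1 177.4 216. ] 1016 rect [156.2 197.6] [30.7 38.7] 78.1
    [array([0.5203, 0.3668]), array([0.5452, 0.2487]), array([0.4508, 0.2279]), array([0.4262, 0.3456])] [0.4855 0.2973 0.036 ]
rack 0.46 [226.8  79.4 329.2 189.5] 7248 rect [278.  133.6] [ 98.4 107.8] 1.5
    [array([0.5211, 0.0741]), array([0.8671, 0.066 ]), array([ 0.8598, -0.2499]), array([ 0.5127, -0.2363])] [ 0.6887 -0.0862  0.036 ]
mill 0.63 [228.3  80.4 329.2 190.2] 7347 rect [278.2 133.8] [ 98.3 108.9] 1.2
```

View pics/k1.png

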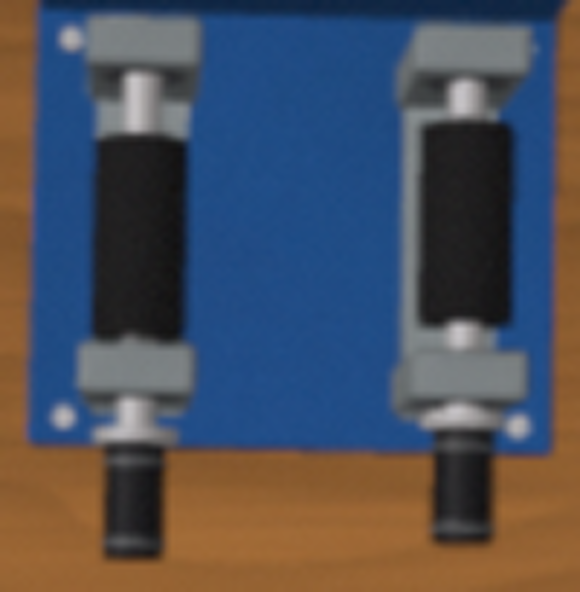

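View pics/s1.png

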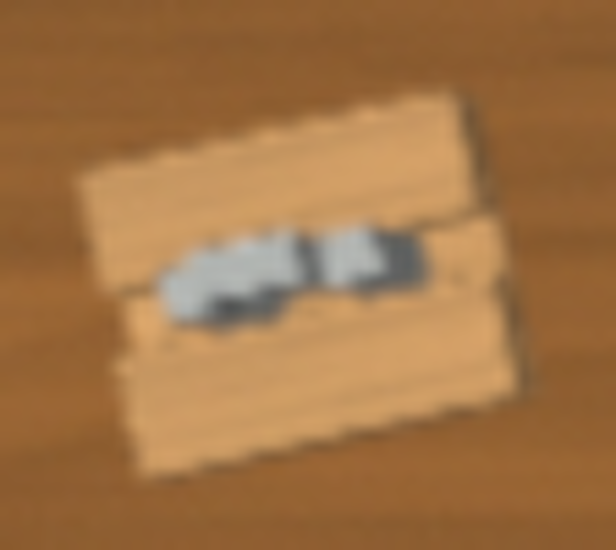

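The crops show the left knob (centre about (133,505) in crop) drawn well out, with its neck and collar visible. The right collar is close to its block. The wanted spacer stands in the groove, turned about 10°. I'll start moving over the left knob.

jog_arm(
  deltas="0 0 0 0 0 0.15 0; 0 0 0 0 0 0.15 0; 0 0 0 0 0 0.152 0; 2 -5.84 0 0 0 0 0; 2 -5.84 0 0 0 0 0",
  squeeze=25,
)

```text
clock: 1.88
ee_pos: [0.3018, -0.4521, 0.4044]
tcp_rot: [-0.0, 1.0, -0.013, 0.0]
force: [1.3, 0.3, 0.5]
finger_gap: 0.0919
finger_force: 0.0
```

jog_arm(
  deltas="2 -5.84 0 0 0 0 0; 2 -5.84 0 0 0 0 0; 2 -5.84 0 0 0 0 0; 2 -5.84 0 0 0 0 0; 2 -5.84 0 0 0 0 0",
)

```text
clock: 2.5
ee_pos: [0.4093, -0.162, 0.4051]
tcp_rot: [0.0, 1.0, -0.013, 0.001]
force: [1.0, 0.4, -0.5]
finger_gap: 0.0919
finger_force: 0.0
```

jog_arm(
  deltas="2 -5.84 0 0 0 0 0; 2 -5.84 0 0 0 0 0; 2 -5.84 0 0 0 0 0; 0 0 0 0 0 0 0; 0 0 0 0 0 0 0",
)

```text
clock: 3.12
ee_pos: [0.4732, 0.0099, 0.4046]
tcp_rot: [0.0, 1.0, -0.012, -0.0]
force: [1.0, -0.2, -0.4]
finger_gap: 0.0921
finger_force: 0.0
```

```bash
python3 - <<'E'
from h import *
np.set_printoptions(precision=4,suppress=True)
M=arm.camera_model("wrist"); im=arm.get_image("wrist"); print(np.array(M["cam_to_world"])[:3],M["fovy"],M["cx"],M["cy"])
for r in arm.trace("wrist","knob_1")[:2]: print(r["box"],r["confidence"])
for n,P in dict(end=(.4575,.0096,.1),neck=(.54,.0077,.1),pt=(.4725,.0095,.1)).items(): 
    p=proj("wrist",P,M); print(n,p); cv2.circle(im,tuple(int(round(v)) for v in p),2,(0,0,255),-1)
cv2.imwrite("pics/w1.png",cv2.resize(im,(800,600),interpolation=cv2.INTER_CUBIC))
E
```

```text
[[-0.0236 -0.9621 -0.2717  0.5496]
 [-0.9997  0.0232  0.0046  0.007 ]
 [ 0.0019  0.2718 -0.9624  0.3835]] 71.78384959730056 256.2678393175487 188.2883619107574
[395.0, 0.0, 472.6, 196.5] 0.77
[229.9, 0.0, 283.1, 206.1] 0.67
end [255.4087 198.6558]
neck [255.2961 123.0037]
pt [255.1679 185.7651]
```

View pics/w1.png

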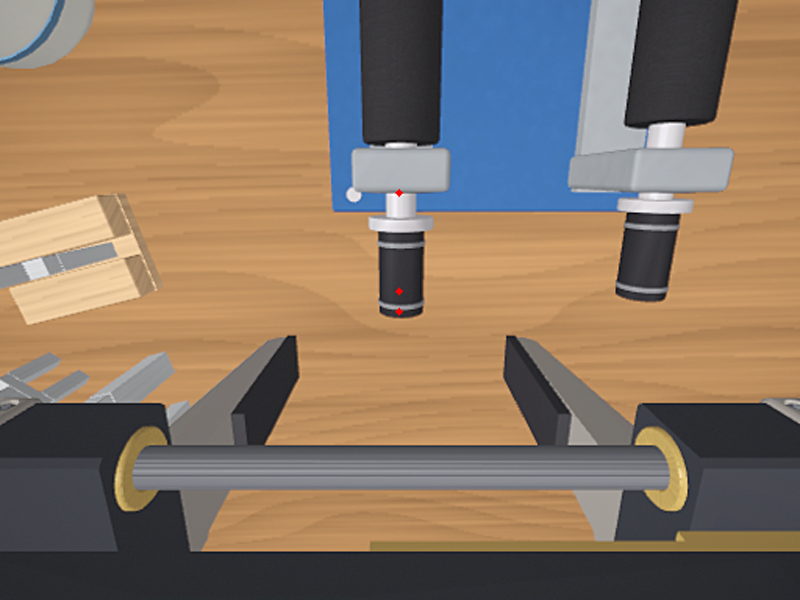

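The wrist view puts the left knob axis at column 401 (800-scale), about 1 mm right of my estimate, with its end at row 317. I'll descend and grip.

jog_arm(
  deltas="0 0.12 4.5 0 0 0 0; 0 0 4.5 0 0 0 0; 0 0 4.36 0 0 0 0; 0 0 0 0 0 0 0.5; 0 0 0 0 0 0 1",
  squeeze=25,
)

```text
clock: 3.85
ee_pos: [0.4739, 0.0078, 0.2724]
tcp_rot: [0.0, 1.0, -0.013, 0.001]
force: [-0.0, 0.4, -0.2]
finger_gap: 0.0741
finger_force: 0.0
```

jog_arm(
  deltas="0 0 0 0 0 0 1; 0 0 0 0 0 0 1; 0 0 0 0 0 0 1; 0 0 0 0 0 0 1; 0 0 0 0 0 0 1",
)

```text
clock: 4.47
ee_pos: [0.4734, 0.0093, 0.2713]
tcp_rot: [-0.001, 1.0, -0.013, 0.0]
force: [-0.0, 7.4, 2.9]
finger_gap: 0.0317
finger_force: 25.0
```

jog_arm(
  deltas="0.4 -0.1 0 0 0 0 1; 0.4 0 0 0 0 0 1; 0.3 0 0 0 0 0 1; 0.1 0 0 0 0 0 1; 0 0 0 0 0 0 1",
)

```text
clock: 5.1
ee_pos: [0.4853, 0.0094, 0.2713]
tcp_rot: [-0.0, 1.0, -0.013, -0.0]
force: [-2.0, -0.9, 5.1]
finger_gap: 0.0307
finger_force: 25.0
```

jog_arm(
  deltas="0.2 0 0 0 0 0 1; 0.2 0 0 0 0 0 1; 0.1 0 0 0 0 0 1; 0 0 0 0 0 0 1; 0 0 0 0 0 0 1",
)

```text
clock: 5.72
ee_pos: [0.4889, 0.0093, 0.2712]
tcp_rot: [-0.0, 1.0, -0.013, -0.002]
force: [-9.5, -0.4, 14.5]
finger_gap: 0.0311
finger_force: 25.0
```

jog_arm(
  deltas="0.15 0 -0.1 0 0 0 1; 0.1 0 0 0 0 0 1; 0 0 0 0 0 0 1; 0 0 0 0 0 0 1; 0 0 0 0 0 0 1",
)

```text
clock: 6.35
ee_pos: [0.4898, 0.0093, 0.2713]
tcp_rot: [-0.0, 1.0, -0.013, -0.005]
force: [-14.7, 0.3, 11.2]
finger_gap: 0.0318
finger_force: 25.0
```

jog_arm(
  deltas="-0.5 0 0 0 0 0 1; -0.5 0 0 0 0 0 1; -0.5 0 0 0 0 0 1; -0.5 0 0 0 0 0 1; -0.3 0 0 0 0 0 1",
)

```text
clock: 6.98
ee_pos: [0.4691, 0.0098, 0.2715]
tcp_rot: [-0.0, 1.0, -0.013, -0.001]
force: [3.2, 0.8, -21.6]
finger_gap: 0.0311
finger_force: 25.0
```

jog_arm(
  deltas="-0.15 0 0 0 0 0 1; -0.1 0 0 0 0 0 1; 0 0 0 0 0 0 1; 0 0 0 0 0 0 1; 0 0 0 0 0 0 1",
)

```text
clock: 7.6
ee_pos: [0.4678, 0.0098, 0.2716]
tcp_rot: [-0.0, 1.0, -0.013, 0.001]
force: [7.5, 0.8, -29.9]
finger_gap: 0.0309
finger_force: 25.0
```

jog_arm(
  deltas="-0.1 0 0.05 0 0 0 1; -0.1 0 0.03 0 0 0 1; 0 0 0 0 0 0 1; 0 0 0 0 0 0 1; 0 0 0 0 0 0 1",
)

```text
clock: 8.22
ee_pos: [0.4671, 0.0098, 0.2715]
tcp_rot: [-0.0, 1.0, -0.013, 0.002]
force: [11.4, -1.2, -27.1]
finger_gap: 0.0319
finger_force: 25.0
```

jog_arm(
  deltas="0 0 0 0 0 0 0.2; 0 0 0 0 0 0 0; 0 0 0 0 0 0 0; 0 0 -3.5 0 0 0 0; 0 0 -4 0 0 0 0",
)

```text
clock: 8.85
ee_pos: [0.465, 0.0098, 0.347]
tcp_rot: [0.0, 1.0, -0.013, -0.001]
force: [-0.6, 0.1, 0.8]
finger_gap: 0.0791
finger_force: 0.0
```

jog_arm(
  deltas="0.6 5.7 0 0 0 0 0; 0.6 5.7 0 0 0 0 0; 0.6 5.6 0 0 0 0 0; 0 0 0 0 0 0 0; 0 0 0 0 0 0 0",
)

```text
clock: 9.48
ee_pos: [0.4788, -0.1604, 0.3463]
tcp_rot: [-0.0, 1.0, -0.013, -0.0]
force: [0.3, -0.6, 0.8]
finger_gap: 0.0919
finger_force: 0.0
```

```bash
python3 - <<'E'
from h import *
np.set_printoptions(precision=4,suppress=True)
im=arm.get_image("top"); b=cv2.resize(im[110:212,225:325],None,fx=5.8,fy=5.8,interpolation=cv2.INTER_CUBIC)
M=arm.camera_model("wrist"); im=arm.get_image("wrist")
cv2.circle(im,tuple(int(round(v)) for v in proj("wrist",(.48,-.1606,.1),M)),2,(0,0,255),-1)
cv2.imwrite("pics/w2.png",cv2.resize(im,(800,600)))
print(arm.state()["ee_pos"])
E
```

```text
[ 0.4789 -0.1595  0.3463]
```

View pics/w2.png

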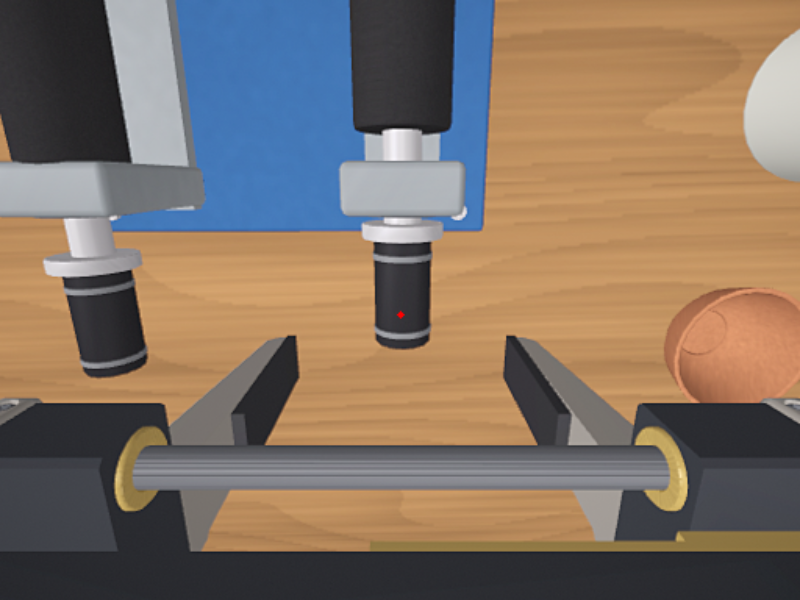

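The left knob now stands far out (neck at (90,235)). The right knob is centred at column 403, about 1 mm right of the marker. I'll descend and grip.

jog_arm(
  deltas="0.1 0.1 4 0 0 0 0; 0 0 3.5 0 0 0 0.2; 0 0 0 0 0 0 0.6; 0 0 0 0 0 0 1; 0 0 0 0 0 0 1",
)

```text
clock: 10.2
ee_pos: [0.4807, -0.1615, 0.2728]
tcp_rot: [0.0, 1.0, -0.012, 0.001]
force: [0.5, 0.6, 0.5]
finger_gap: 0.0541
finger_force: 0.0
```

jog_arm(
  deltas="0 0 0 0 0 0 1; 0 0 0 0 0 0 1; 0 0 0 0 0 0 1; 0.2 0 0 0 0 0 1; 0.2 0 0 0 0 0 1",
)

```text
clock: 10.82
ee_pos: [0.4837, -0.161, 0.2717]
tcp_rot: [-0.001, 1.0, -0.013, -0.001]
force: [-9.0, 5.7, 13.3]
finger_gap: 0.0312
finger_force: 25.0
```

jog_arm(
  deltas="0.2 0 0 0 0 0 1; 0.1 0 0 0 0 0 1; 0 0 0 0 0 0 1; 0 0 0 0 0 0 1; 0 0 0 0 0 0 1",
)

```text
clock: 11.45
ee_pos: [0.4847, -0.1611, 0.2716]
tcp_rot: [-0.001, 1.0, -0.013, -0.003]
force: [-14.5, 4.3, 19.8]
finger_gap: 0.0313
finger_force: 25.0
```

jog_arm(
  deltas="-0.3 0 0 0 0 0 1; -0.3 0 0 0 0 0 1; -0.3 0 0 0 0 0 1; -0.1 0 0 0 0 0 1; 0 0 0 0 0 0 1",
)

```text
clock: 12.08
ee_pos: [0.4774, -0.1609, 0.2718]
tcp_rot: [-0.001, 1.0, -0.013, 0.001]
force: [2.5, 7.6, 3.8]
finger_gap: 0.0312
finger_force: 25.0
```

jog_arm(
  deltas="-0.2 0 0.05 0 0 0 1; -0.1 0 0 0 0 0 1; 0 0 0 0 0 0 1; 0 0 0 0 0 0 1; 0 0 0 0 0 0 1",
)

```text
clock: 12.7
ee_pos: [0.4762, -0.1608, 0.2718]
tcp_rot: [-0.001, 1.0, -0.013, 0.003]
force: [9.4, 9.3, -0.4]
finger_gap: 0.0311
finger_force: 25.0
```

jog_arm(
  deltas="-0.15 0 0 0 0 0 1; 0 0 0 0 0 0 1; 0 0 0 0 0 0 1; 0 0 0 0 0 0 1; 0 0 0 0 0 0 1",
)

```text
clock: 13.32
ee_pos: [0.4756, -0.1608, 0.2718]
tcp_rot: [-0.0, 1.0, -0.014, 0.004]
force: [16.5, 11.5, -6.3]
finger_gap: 0.0313
finger_force: 25.0
```

jog_arm(
  deltas="0 0 0 0 0 0 0.2; 0 0 0 0 0 0 0; 0 0 0 0 0 0 0; 0 0 -5 0 0 0 0; 0 0 -5 0 0 0 0",
)

```text
clock: 13.95
ee_pos: [0.4721, -0.1615, 0.3715]
tcp_rot: [-0.0, 1.0, -0.013, -0.001]
force: [0.8, -0.6, -0.7]
finger_gap: 0.0792
finger_force: 0.0
```

jog_arm(
  deltas="0 -5.7 -0.6 0 0 0 0; 0 -5.7 -0.6 0 0 0 0; 0 -5.7 -0.6 0 0 0 0; 0 -5.7 -0.6 0 0 0 0; 0 -5.7 -0.6 0 0 0 0",
)

```text
clock: 14.58
ee_pos: [0.4794, 0.1251, 0.4011]
tcp_rot: [0.0, 1.0, -0.013, 0.0]
force: [0.1, -0.0, -0.3]
finger_gap: 0.0918
finger_force: 0.0
```

jog_arm(
  deltas="0 -5.53 0 0 0 0 0; 0 -5.53 0 0 0 0 0; 0 -5.53 0 0 0 0 0; 0 0 0 0 0 -0.11 0; 0 0 0 0 0 -0.11 0",
)

```text
clock: 15.2
ee_pos: [0.4836, 0.29, 0.4004]
tcp_rot: [0.0, 0.995, 0.1, -0.0]
force: [-0.2, 0.8, -0.0]
finger_gap: 0.0921
finger_force: 0.0
```

```bash
python3 - <<'E'
from h import *
np.set_printoptions(precision=4,suppress=True)
print(arm.state()["ee_pos"],arm.state()["tcp_rot"])
M=arm.camera_model("wrist"); im=arm.get_image("wrist")
for t in("spacer","rack"):
  for r in arm.trace("wrist",t)[:3]:
    ys,xs=np.nonzero(r["region"]); rect=cv2.minAreaRect(np.c_[xs,ys].astype(np.float32)); print(t,np.round(r["box"]),r["confidence"],rect)
cv2.imwrite("pics/w3.png",cv2.resize(im,(800,600),interpolation=cv2.INTER_CUBIC))
E
```

```text
[0.4836 0.29   0.4004] [ 0.0003  0.995   0.0997 -0.0004]
spacer [187. 215. 218. 262.] 0.75 ((201.3686981201172, 241.80902099609375), (26.512197494506836, 43.62858581542969), 10.491477012634277)
spacer [227. 165. 280. 195.] 0.63 ((250.0, 177.5), (29.0, 52.0), 90.0)
spacer [262. 230. 277. 340.] 0.63 ((268.6089782714844, 285.3558349609375), (105.18087768554688, 16.691482543945312), 87.99044799804688)
rack [206. 136. 289. 202.] 0.79 ((248.48643493652344, 167.32028198242188), (68.40631103515625, 84.30313110351562), 88.85424041748047)
rack [227. 163. 275. 193.] 0.55 ((250.1479034423828, 177.86575317382812), (29.69206428527832, 52.08586883544922), 86.42366790771484)
```

View pics/w3.png

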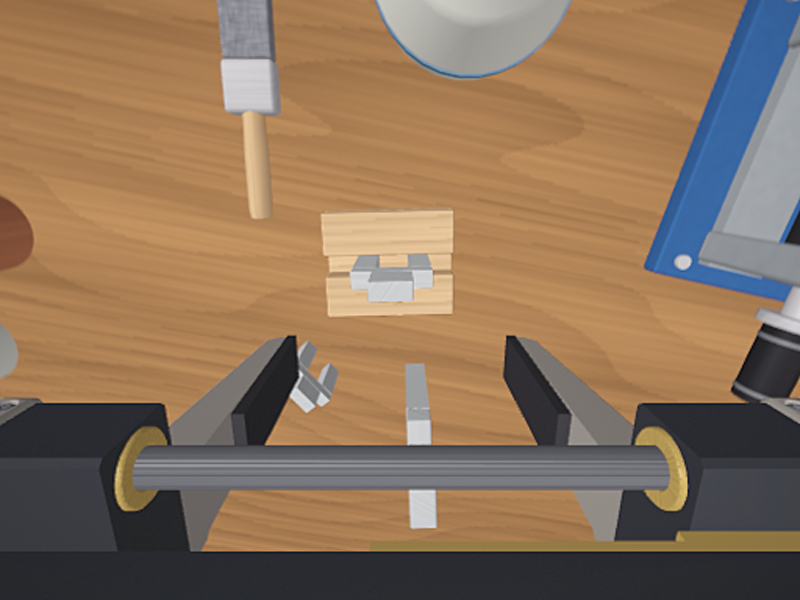

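The rack is nearly square to the tool, tilted about 0.024 rad. The spacer's tab top face is centred at (391,290) in 800-scale, and its bridge spans columns 353–432.

```bash
python3 - <<'E'
from h import *
np.set_printoptions(precision=4,suppress=True)
M=arm.camera_model("wrist"); s=arm.state(); k=1/1.5625
for p,z in(((391,290),.12),((392.5,288),.088),((368,290),.12),((414,290),.12),((353,288),.088),((432,287),.088)):
    print(p,onz("wrist",(p[0]*k,p[1]*k),z,M))
from scipy.spatial.transform import Rotation as R
q=s["tcp_rot"]; Rt=R.from_quat([q[1],q[2],q[3],q[0]]).as_matrix()
t=onz("wrist",(391*k,290*k),.12,M); t[2]=.012+.098+.171; print(s["ee_pos"],Rt.T@(t-s["ee_pos"])*100)
E
```

```text
(391, 290) [0.4886 0.2949 0.12  ]
(392.5, 288) [0.4816 0.2931 0.088 ]
(368, 290) [0.4857 0.3095 0.12  ]
(414, 290) [0.4914 0.2802 0.12  ]
(353, 288) [0.4761 0.3213 0.088 ]
(432, 287) [0.4879 0.265  0.088 ]
[0.4838 0.2892 0.4006] [ 0.5808 -0.4667 11.9583]
```

jog_arm(
  deltas="0.58 -0.47 4 0 0 -0.024 0; 0 0 4 0 0 0 0; 0 0 3 0 0 0 0; 0 0 0.95 0 0 0 0.2; 0 0 0 0 0 0 0.6",
  squeeze=30,
)

```text
clock: 15.98
ee_pos: [0.4888, 0.2949, 0.2814]
tcp_rot: [0.0, 0.994, 0.108, -0.0]
force: [-0.1, -0.8, 0.2]
finger_gap: 0.074
finger_force: 0.0
```

jog_arm(
  deltas="0 0 0 0 0 0 0.8; 0 0 0 0 0 0 1; 0 0 0 0 0 0 1; 0 0 0 0 0 0 1; 0 0 0 0 0 0 1",
)

```text
clock: 16.6
ee_pos: [0.4887, 0.2951, 0.2813]
tcp_rot: [0.0, 0.994, 0.109, 0.0]
force: [-0.4, 0.6, -0.5]
finger_gap: 0.0299
finger_force: 29.9
```

jog_arm(
  deltas="0 0 -3 0 0 0 1; 0 0 -5 0 0 0 1; 0 0 -6 0 0 0 1; 0 0 0 0 0 0.122 1; 0 0 0 0 0 0.121 1",
)

```text
clock: 17.23
ee_pos: [0.4886, 0.295, 0.4221]
tcp_rot: [-0.0, 1.0, -0.014, 0.001]
force: [-0.1, -0.3, -2.1]
finger_gap: 0.0297
finger_force: 29.9
```

jog_arm(
  deltas="-0.17 5.71 0 0 0 0 1; -0.17 5.71 0 0 0 0 1; -0.17 5.71 0 0 0 0 1; -0.17 5.71 0 0 0 0 1; -0.17 5.71 0 0 0 0 1",
)

```text
clock: 17.85
ee_pos: [0.4728, 0.0082, 0.4213]
tcp_rot: [0.0, 1.0, -0.012, 0.0]
force: [0.8, 0.1, -2.1]
finger_gap: 0.0297
finger_force: 29.9
```

jog_arm(
  deltas="0 0 0 0 0 0 1; 0 0 0 0 0 0 1; 0 0 0 0 0 0 1; 0 0 0 0 0 0 1; 0 0 0 0 0 0 1",
)

```text
clock: 18.48
ee_pos: [0.4733, 0.0106, 0.4212]
tcp_rot: [-0.0, 1.0, -0.011, -0.0]
force: [-0.2, -0.1, -1.3]
finger_gap: 0.03
finger_force: 29.9
```

```bash
python3 - <<'E'
from h import *
np.set_printoptions(precision=4,suppress=True)
print(arm.state()["ee_pos"],arm.state()["tcp_rot"],arm.state()["finger_gap"])
M=arm.camera_model("wrist"); im=arm.get_image("wrist"); print(np.array(M["cam_to_world"]).tolist())
cv2.imwrite("pics/w4raw.png",im)
cv2.imwrite("pics/w4.png",cv2.resize(im,(800,600),interpolation=cv2.INTER_CUBIC))
E
```

```text
[0.4733 0.0106 0.4212] [-0.      0.9999 -0.0114 -0.0001] 0.029968193705534253
[[-0.02250844333061093, -0.9622091368828446, -0.27137970977580833, 0.5498070842360586], [-0.9997455901248609, 0.022059096612523962, 0.004706514902889508, 0.007819525294092695], [0.001457739594187731, 0.2714166044217057, -0.9624608573025007, 0.4001821810560763], [0.0, 0.0, 0.0, 1.0]]
```

View pics/w4.png

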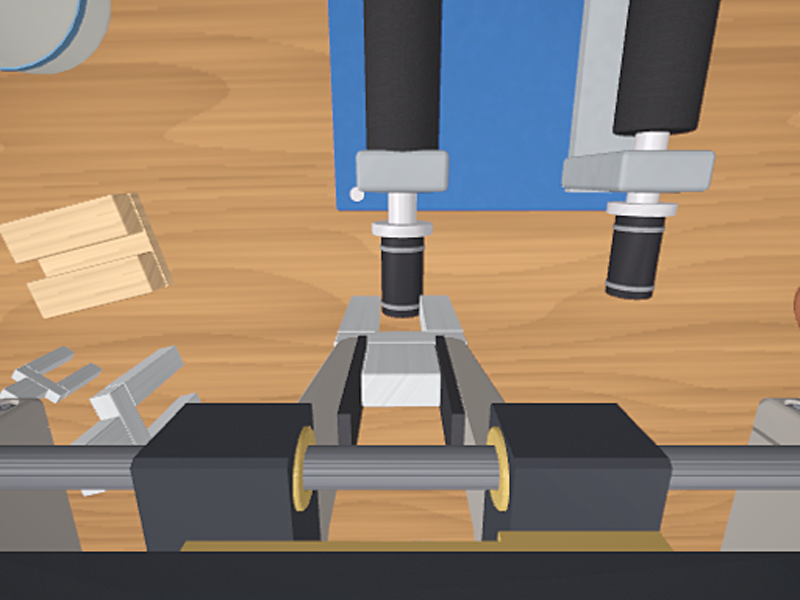

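The view shows the spacer square in the grip. The block's front top edge is at row 191, the neck at column 402, and the collar's mill-side edge at row 223.

```bash
python3 - <<'E'
from h import *
np.set_printoptions(precision=4,suppress=True)
T=[[-0.02250844333061093,-0.9622091368828446,-0.27137970977580833,0.5498070842360586],[-0.9997455901248609,0.022059096612523962,0.004706514902889508,0.007819525294092695],[0.001457739594187731,0.2714166044217057,-0.9624608573025007,0.4001821810560763],[0,0,0,1.]]
M=dict(arm.camera_model("wrist"),cam_to_world=T); g=cv2.cvtColor(cv2.imread("pics/w4raw.png"),cv2.COLOR_BGR2GRAY)
print("rows col 257",list(enumerate(g[112:160,252:262].mean(1).round().astype(int),112)))
print("block col",list(enumerate(g[112:140,268:282].mean(1).round().astype(int),112)))
for r in(131,141): print("cols row",r,list(enumerate(g[r,232:284],232)))
for p,z in(((257,122),.125),((257,143),.122),((257,131),.11),((257,202),.112)): print(p,onz("wrist",p,z,M))
E
```

```text
rows col 257 [(112, np.int64(189)), (113, np.int64(188)), (114, np.int64(188)), (115, np.int64(188)), (116, np.int64(188)), (117, np.int64(189)), (118, np.int64(189)), (119, np.int64(184)), (120, np.int64(174)), (121, np.int64(160)), (122, np.int64(130)), (123, np.int64(178)), (124, np.int64(239)), (125, np.int64(232)), (126, np.int64(230)), (127, np.int64(230)), (128, np.int64(230)), (129, np.int64(230)), (130, np.int64(230)), (131, np.int64(230)), (132, np.int64(230)), (133, np.int64(230)), (134, np.int64(230)), (135, np.int64(230)), (136, np.int64(230)), (137, np.int64(230)), (138, np.int64(229)), (139, np.int64(230)), (140, np.int64(230)), (141, np.int64(231)), (142, np.int64(229)), (143, np.int64(183)), (144, np.int64(173)), (145, np.int64(237)), (146, np.int64(230)), (147, np.int64(225)), (148, np.int64(222)), (149, np.int64(222)), (150, np.int64(228)), (151, np.int64(229)), (152, np.int64(75)), (153, np.int64(54)), (154, np.int64(62)), (155, np.int64(63)), (156, np.int64(61)), (157, np.int64(54)), (158, np.int64(96)), (159, np.int64(176))]
block col [(112, np.int64(189)), (113
[... 2341 characters left out ...]
p.uint8(227)), (259, np.uint8(218)), (260, np.uint8(216)), (261, np.uint8(210)), (262, np.uint8(196)), (263, np.uint8(184)), (264, np.uint8(174)), (265, np.uint8(172)), (266, np.uint8(160)), (267, np.uint8(152)), (268, np.uint8(153)), (269, np.uint8(153)), (270, np.uint8(154)), (271, np.uint8(156)), (272, np.uint8(157)), (273, np.uint8(157)), (274, np.uint8(157)), (275, np.uint8(158)), (276, np.uint8(158)), (277, np.uint8(158)), (278, np.uint8(158)), (279, np.uint8(158)), (280, np.uint8(158)), (281, np.uint8(158)), (282, np.uint8(157)), (283, np.uint8(157))]
(257, 122) [0.5415 0.0069 0.125 ]
(257, 143) [0.5202 0.0073 0.122 ]
(257, 131) [0.5317 0.007  0.11  ]
(257, 202) [0.4522 0.0088 0.112 ]
```

```bash
python3 - <<'E'
from h import *
np.set_printoptions(precision=4,suppress=True)
T=[[-0.02250844333061093,-0.9622091368828446,-0.27137970977580833,0.5498070842360586],[-0.9997455901248609,0.022059096612523962,0.004706514902889508,0.007819525294092695],[0.001457739594187731,0.2714166044217057,-0.9624608573025007,0.4001821810560763],[0,0,0,1.]]
M=dict(arm.camera_model("wrist"),cam_to_world=T); g=cv2.cvtColor(cv2.imread("pics/w4raw.png"),cv2.COLOR_BGR2GRAY)
print("tab",list(enumerate(g[205:268,252:262].mean(1).round().astype(int).tolist(),205)))
print("leg",list(enumerate(g[184:222,276:286].mean(1).round().astype(int).tolist(),184)))
k=1/1.5625
for p,z in(((402,375),.260),((402,405),.260),((402,332),.228),((402,345),.228),((361,390),.26),((441,390),.26),((378,300),.152),((421,300),.152)): print(p,onz("wrist",(p[0]*k,p[1]*k),z,M))
E
```

```text
tab [(205, 162), (206, 156), (207, 153), (208, 156), (209, 155), (210, 146), (211, 148), (212, 159), (213, 160), (214, 162), (215, 163), (216, 162), (217, 160), (218, 174), (219, 198), (220, 155), (221, 159), (222, 159), (223, 160), (224, 160), (225, 160), (226, 160), (227, 160), (228, 160), (229, 160), (230, 160), (231, 160), (232, 160), (233, 161), (234, 160), (235, 160), (236, 160), (237, 158), (238, 163), (239, 198), (240, 225), (241, 232), (242, 229), (243, 230), (244, 230), (245, 229), (246, 229), (247, 229), (248, 229), (249, 229), (250, 230), (251, 230), (252, 230), (253, 230), (254, 229), (255, 229), (256, 229), (257, 230), (258, 232), (259, 230), (260, 160), (261, 152), (262, 155), (263, 158), (264, 160), (265, 161), (266, 158), (267, 163)]
leg [(184, 170), (185, 169), (186, 166), (187, 166), (188, 167), (189, 165), (190, 164), (191, 164), (192, 164), (193, 163), (194, 163), (195, 163), (196, 162), (197, 162), (198, 162), (199, 162), (200, 162), (201, 162), (202, 162), (203, 162), (204, 162), (205, 162), (206, 161), (207, 162), (208, 162), (209, 161), (210, 166), (211, 188), (212, 180), (213, 159), (214, 144), (215, 90), (216, 83), (217, 84), (218, 88), (219, 94), (220, 79), (221, 72)]
(402, 375) [0.4791 0.0086 0.26  ]
(402, 405) [0.4665 0.0089 0.26  ]
(402, 332) [0.4839 0.0084 0.228 ]
(402, 345) [0.4777 0.0085 0.228 ]
(361, 390) [0.4732 0.0242 0.26  ]
(441, 390) [ 0.4725 -0.0059  0.26  ]
(378, 300) [0.4764 0.0231 0.152 ]
(421, 300) [ 0.4758 -0.0037  0.152 ]
```

jog_arm(
  deltas="3 0.04 0 0 0 0 1; 2.74 0.04 0 0 0 0 1; 0 0 0 0 0 0 1; 0 0 1.5 0 0 0 1; 0 0 0.5 0 0 0 1",
)

```text
clock: 19.15
ee_pos: [0.5294, 0.0078, 0.3997]
tcp_rot: [0.0, 1.0, -0.012, -0.001]
force: [0.3, -0.3, -1.0]
finger_gap: 0.0298
finger_force: 29.9
```

jog_arm(
  deltas="0 0 0 0 0 0 1; 0 0 1 0 0 0 1; 0 0 1 0 0 0 1; 0 0 1 0 0 0 1; 0 0 1 0 0 0 1",
)

```text
clock: 19.77
ee_pos: [0.5306, 0.0077, 0.3604]
tcp_rot: [0.0, 1.0, -0.012, -0.0]
force: [-0.1, 0.5, -1.9]
finger_gap: 0.0298
finger_force: 29.9
```

jog_arm(
  deltas="0 -0.07 1 0 0 0 1; 0 0 1 0 0 0 1; 0 0 1 0 0 0 1; 0 0 0.9 0 0 0 1; 0 0 0 0 0 0 1",
)

```text
clock: 20.4
ee_pos: [0.5304, 0.0084, 0.3215]
tcp_rot: [0.0, 1.0, -0.012, -0.001]
force: [-0.3, 0.6, -1.2]
finger_gap: 0.0299
finger_force: 29.9
```

jog_arm(
  deltas="0 0 0.2 0 0 0 1; 0 0 0.2 0 0 0 1; 0 0 0.1 0 0 0 1; 0 0 0 0 0 0 1; 0 0 0 0 0 0 1",
)

```text
clock: 21.02
ee_pos: [0.5307, 0.0084, 0.3174]
tcp_rot: [-0.0, 1.0, -0.012, 0.0]
force: [-0.4, 0.3, -0.7]
finger_gap: 0.0294
finger_force: 29.9
```

jog_arm(
  deltas="0 0 0.1 0 0 0 1; 0 0 0.1 0 0 0 1; 0 0 0 0 0 0 1; 0 0 0 0 0 0 1; 0 0 0 0 0 0 1",
)

```text
clock: 21.65
ee_pos: [0.5314, 0.0084, 0.3168]
tcp_rot: [-0.0, 1.0, -0.012, 0.001]
force: [-2.1, -1.1, 11.5]
finger_gap: 0.0301
finger_force: 30.0
```

jog_arm(
  deltas="0 0 -0.1 0 0 0 0.5; 0 0 0 0 0 0 0.2; 0 0 0 0 0 0 0; 0 0 -2 0 0 0 0; 0 0 -6 0 0 0 0",
  squeeze=25,
)

```text
clock: 22.28
ee_pos: [0.5297, 0.0084, 0.3944]
tcp_rot: [0.0, 1.0, -0.012, -0.003]
force: [1.5, -0.2, 0.3]
finger_gap: 0.0779
finger_force: 0.0
```

jog_arm(
  deltas="-3.2 0 0 0 0 0 0; -3.2 0 0 0 0 0 0; 0 0 0 0 0 0 0; 0 0 0 0 0 0 0; 0 0 0 0 0 0 0",
)

```text
clock: 22.9
ee_pos: [0.4675, 0.0099, 0.3962]
tcp_rot: [0.0, 1.0, -0.012, 0.0]
force: [0.6, 1.0, 0.1]
finger_gap: 0.0919
finger_force: 0.0
```

```bash
python3 - <<'E'
from h import *
print(arm.state()["ee_pos"])
cv2.imwrite("pics/w5.png",cv2.resize(arm.get_image("wrist"),(800,600),interpolation=cv2.INTER_CUBIC))
E
```

```text
[0.46750858 0.00992255 0.39624331]
```

View pics/w5.png

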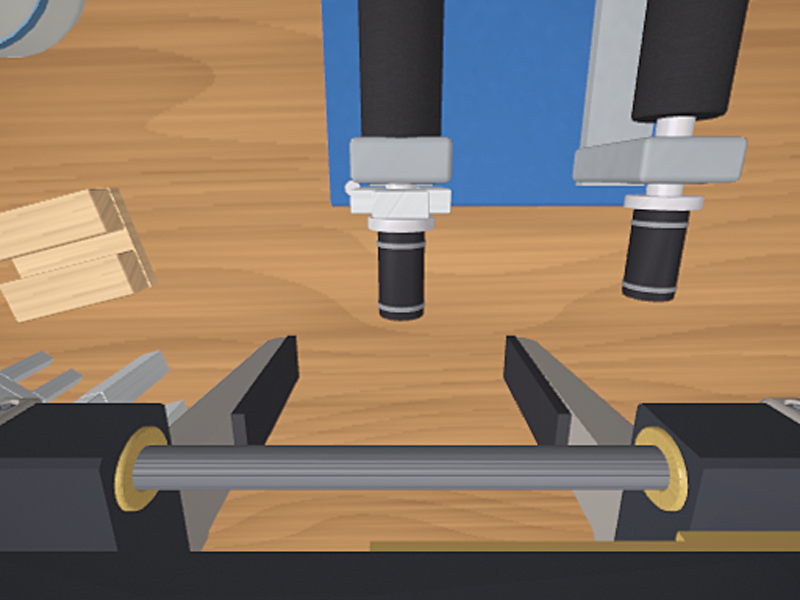

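The spacer sits upright astride the neck at (400,202), between the block and the collar, and square to both. Next I grip the knob and push.

jog_arm(
  deltas="0 0 5 0 0 0 0; 0 0 5 0 0 0 0; 0 0 2.5 0 0 0 0.2; 0 0 0 0 0 0 0.6; 0 0 0 0 0 0 1",
)

```text
clock: 23.58
ee_pos: [0.4675, 0.0099, 0.272]
tcp_rot: [-0.0, 1.0, -0.012, 0.0]
force: [0.1, -0.0, 1.4]
finger_gap: 0.0642
finger_force: 0.0
```

jog_arm(
  deltas="0 0 0 0 0 0 1; 0 0 0 0 0 0 1; 0 0 0 0 0 0 1; 0.2 0 0 0 0 0 1; 0.2 0 0 0 0 0 1",
)

```text
clock: 24.2
ee_pos: [0.4707, 0.0098, 0.2717]
tcp_rot: [0.0, 1.0, -0.012, -0.0]
force: [-3.7, -0.7, 6.9]
finger_gap: 0.0316
finger_force: 25.0
```

jog_arm(
  deltas="0.2 0 0 0 0 0 1; 0.1 0 0 0 0 0 1; 0.1 0 0 0 0 0 1; 0.1 0 0 0 0 0 1; 0 0 0 0 0 0 1",
)

```text
clock: 24.82
ee_pos: [0.4747, 0.0097, 0.2716]
tcp_rot: [0.0, 1.0, -0.012, -0.002]
force: [-7.1, -0.4, 12.7]
finger_gap: 0.0315
finger_force: 25.0
```

jog_arm(
  deltas="0.1 0 -0.05 0 0 0 1; 0.1 0 0 0 0 0 1; 0.1 0 0 0 0 0 1; 0 0 0 0 0 0 1; 0 0 0 0 0 0 1",
)

```text
clock: 25.45
ee_pos: [0.4758, 0.0096, 0.2716]
tcp_rot: [0.0, 1.0, -0.012, -0.004]
force: [-15.3, 0.4, 18.9]
finger_gap: 0.0315
finger_force: 25.0
```

jog_arm(
  deltas="0.1 0 0 0 0 0 1; 0 0 0 0 0 0 1; 0 0 0 0 0 0 1; 0 0 0 0 0 0 1; 0 0 0 0 0 0 1",
)

```text
clock: 26.08
ee_pos: [0.4762, 0.0096, 0.2716]
tcp_rot: [0.0, 1.0, -0.012, -0.005]
force: [-19.0, -0.6, 22.2]
finger_gap: 0.0316
finger_force: 25.0
```

jog_arm(
  deltas="0 0 0 0 0 0 0.3; 0 0 0 0 0 0 0; 0 0 0 0 0 0 0; 0 0 -4 0 0 0 0; 0 0 -5 0 0 0 0",
)

```text
clock: 26.7
ee_pos: [0.4795, 0.0096, 0.362]
tcp_rot: [0.0, 1.0, -0.012, -0.001]
force: [1.0, 0.5, -0.0]
finger_gap: 0.0792
finger_force: 0.0
```

jog_arm(
  deltas="-1.5 0 -2 0 0 0 0; 0 0 0 0 0 0 0; 0 0 0 0 0 0 0; 0 0 0 0 0 0 0; 0 0 0 0 0 0 0",
)

```text
clock: 27.32
ee_pos: [0.4648, 0.01, 0.3809]
tcp_rot: [0.0, 1.0, -0.012, -0.001]
force: [0.0, -0.2, -0.3]
finger_gap: 0.092
finger_force: 0.0
```

```bash
python3 - <<'E'
from h import *
print(arm.state()["ee_pos"])
M=arm.camera_model("wrist"); im=arm.get_image("wrist")
g=cv2.cvtColor(im,cv2.COLOR_BGR2GRAY)
im=im[60:230,190:320]; cv2.imwrite("pics/w6.png",cv2.resize(im,None,fx=3.5,fy=3.5,interpolation=cv2.INTER_CUBIC))
E
```

```text
[0.46479051 0.00997569 0.38085929]
```

View pics/w6.png

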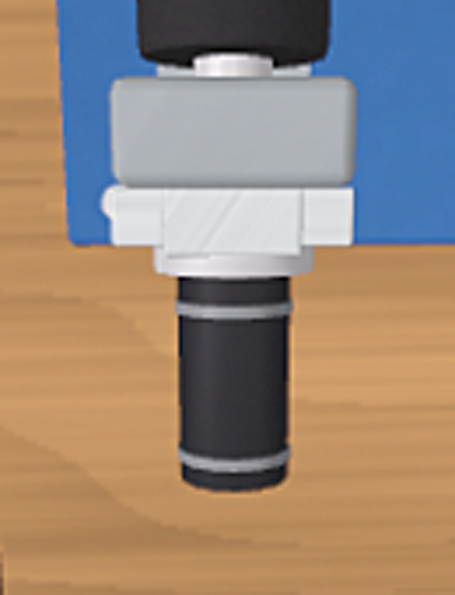

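The spacer at (232,217) is held flush between the block and the collar, upright and centred. I'm handing in.

```bash
python3 -c "
from workcell import arm
print(arm.close_job())"
```

```text
the job is handed in; nothing more can be done
None
```

I checked both shafts, left then right: the left has about 20 mm of float and the right about 6 mm. The spacer is seated on the left neck with the knob pushed in against it, the arm is clear, and the job is handed in (no verdict was returned).

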